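# Rest a carved hatchet handle in the carving cradle and hasp it down

## Robot

A 6-joint arm with a two-finger parallel gripper is mounted at the origin on the work surface. World frame = base frame: x ahead of the robot, y to its left, z up, the work surface at z = 0. Lengths are in m, angles in degrees, forces in N, time in s.
With the tool pointing down it reaches from about 0.275 to 0.825 m from the base axis. Payload 4.9 kg.
Tool frame: the origin (TCP) lies midway between the tips of the shut fingers; the grasp point (between the pads) lies 19 mm behind it; z points along the fingers, y is the line along which they close (so a half turn about z gives the same grasp; the last joint's range is limited). The gripper opens to 85 mm and grips with 20 to 120 N. Pads are 22 mm wide; open, the fingers measure 114 mm over their backs; the gripper's body (76 mm by 85 mm) begins 54 mm behind the grasp point. The pads swing forward as they close: fully open they stand 13 mm farther back than shut.
Start: joints at [57.972, 18.69, -11.035, 60.275, 0, 82.311], TCP at [0.227, 0.501, 0.231] pointing down, gripper open.
Joint ranges: [-152.03, 152.03], [-55.5, 102.48], [-74.3, 77.21], [-110.64, 120.58], [-84.22, 78.4], [-180, 180]. Speed limits (degrees/s): [147.25, 147.25, 180, 180, 180, 180].

## Interface

Orientations are given as a 3x3 rotation matrix whose columns are the frame's x, y, z axes.
In Python, from station import arm gives the robot as it stands. The module is installed in compiled form; this text tells all that it offers.
- The arm moves only by the tool carry_out, never from a script. Its argument "series" is a list of rows, each an object of numbers: "gripper": the opening, from -1 (shut) to 1 (fully open); "x", "y", "z": the shift along the world's x, y, z normalised to -1 to 1, where 1 is 25 mm; "rx", "ry", "rz": the turn, a rotation vector about the world's x, y, z normalised to -1 to 1, where 1 is 5 degrees. In form: [{"gripper": .., "x": .., "y": .., "z": .., "rx": .., "ry": .., "rz": ..}, ...]. A call has 1 to 12 rows; each row shifts and turns the commanded pose from where the row before left it; what a row does not reach is not made up. A row lasts 1/8 s, in which the tool goes at most 62.5 mm and 10.7 degrees, less where a joint would pass 70% of its speed; a pose out of reach is approached as far as the arm can. A call with a number of a shift or a turn outside -1 to 1 is refused whole. A call with a gripper value outside its range is refused whole. The fingers move at their own pace and stop on an object; "newtons" is the grip in N (left out, the last holds). Time passes only in rows, so rows that do not move let the fingers close. It gives the time, the measured TCP pose, the force, the opening and the grip force at its end, in the units of the state.
- arm.state(): the state, without advancing time (a new reading comes with each control period).
- arm.grab_frame(name): name is "scene" or "top"; returns (picture, depth): 384x512x3 uint8, blue, green, red; 384x512 float32, m along the optical axis (not along the pixel's ray), 0 where there is no reading.
- arm.camera_info(name): a dict with "fx", "fy", "cx", "cy" (pixels), "world_from_camera" (4x4, takes a point from camera to world coordinates). Camera axes: x right, y up, looking along -z (the intrinsics and any distortion apply to the point x, -y, -z); pixel columns grow to the right and rows downward; lengths in m; the calibration is good to about 2 mm. A picture is of the moment at which its call begins. camera_info takes no time and is no camera call.
- arm.close_job(): hands the job in; it is judged then, once.
Trained networks look in the newest picture that a camera, given by its name, has taken for a name from the list of things; names that differ only in an ending like _2 or _b are one class to them, and where a whole thing is asked for, a point or a joint stands for the part that bears it (a point fixed in the world has none). Each returns a list of dicts, best first, with "score" (0 to 1); they miss things now and then, are a little off and sometimes report something else, mostly with a low value. They report only what shows in the picture. A call takes as long as a camera call.
- arm.outline_of(camera, label): "pixels" (384x512 bool, what is visible of it).
- arm.spot_point(camera, label): "at" ([x, y, z] in m, in world coordinates, good to about 4 mm: a listed point, or the origin of a listed thing).
The state is a dict: "clock": time; "joints": joint angles; "joint_velocities": joint speeds; "tau": joint torques, N m; "tcp_pos": TCP position; "eef_rot": TCP orientation; "contact_force": force on the tool from outside, world axes, zero at the start; "torque": the same for the moment, N m; "opening": finger opening in m; "grasp_force": force on a finger pad.
Only numpy, scipy, OpenCV 4.12 (cv2) and the standard library are available. Lean on these libraries where they do the work, as an engineer would, in place of code of your own. Each camera call takes 0.05 s, during which the arm holds its last target. There are 200 camera calls.

## Task

Lay the carved hatchet handle level in the two raised saddles of the carving cradle, bare shaft in both, with its dark pommel sticking out past the saddle that has the blue hasp; set it down gently rather than dropping it. Once it is resting there and you have let go, swing the open hasp over it, fully down onto its catch. Leave the other things on the bench where they are.

Things in the scene. Friction and masses are not known exactly. Their poses are not given: they have to be found in the camera images.
- handle: Loose carved wooden hatchet handle, 314 mm long, 0.22 kg, lying flat. Origin: under the shaft's middle, on the table. Its x runs from the dark pine-cone pommel (40 long, 38 wide, 34 high, x -150 to -110 mm) along the square 26 x 26 mm shaft (x -110 to 110) to a brass ferrule (34 x 34, x 110 to 134) and steel tongue (to 164). Starts within 45 degrees of the cradle's direction.
- handle_grip (a point): Middle of the shaft, on its centreline, 17 mm above the handle's origin (the shaft's underside is 4 mm above the table as it lies); a good place to grip, 26 mm wide.
- handle_pommel (a point): Centre of the pommel, 130 mm from handle_grip.
- cradle: Fixed wooden cradle. Origin: under the centre of its base board, 250 (x) x 120 (y) x 12 mm. Two saddles, 12 mm thick plates, at x -80 (with hasp) and +80 mm: floor 85 mm above the table and 32 mm wide, between cheeks flaring to 48 mm apart 20 mm up. Nothing between the saddles. x runs along the laid handle. Steel ears 114 mm high at x -80, y +42 (hinge) and -42 (catch).
- cradle_seat (a point): Where handle_grip lies when the handle is properly seated: midway between the saddles, 98 mm above the table (the handle may lie up to about 20 mm off this along x). Frame parallel to the cradle's.
- hasp (a joint): Angle of the blue hasp with red end: flat bar 100 long, 16 wide, 6 mm thick, hinged about the cradle's x axis at the +y ear. 0 = closed, level across to -y on the catch, 2.5 mm over the shaft; 1.57 upright; more leans out to +y (stop 2.3). Starts open at 1.65 to 2.1; hinge friction holds it where it is left (0.5 N at the tip moves it).
- hasp_hinge (a point): On the hasp's hinge axis, at the middle of its width: x -80, y +42, z 116.5 mm in the cradle's frame.
- hasp_tip (a point): Middle of the hasp's free end, 100 mm from the hinge axis.
- jug: Bystander: terracotta jug with cork, 96 mm across, 162 mm high; origin under its centre.
- bowl_a: Bystander: small copper bowl, 68 mm across, 28 mm high; origin under its centre.
- bowl_b: Bystander: a second copper bowl, the same size.
- brush: Bystander: dusting brush 180 mm long, lying along its x axis; origin under its middle.
- panel: Bystander: carved wooden panel 200 x 75 x 18 mm; origin under its centre.
- engraver: Bystander: cordless engraving pen, 145 mm long along x, 22 mm thick; origin under its middle.
- wax: Bystander: amber jar of wax, 64 mm across, 45 mm high; origin under its centre.

How it is judged (in metres and radians):
On the way, in this order (a step that is already met when the one before it is completed fails the run):
1. the handle lies at rest in both saddles, pommel past the hasp's saddle, let go, with the hasp still open (x of handle_grip in the frame of cradle_seat between -0.025 and 0.025 m and y of handle_grip in the frame of cradle_seat between -0.007 and 0.007 m and z of handle_grip in the frame of cradle_seat between -0.003 and 0.003 m and angle between the x axis of handle and the x axis of cradle, either way round below 0.07 rad and x of handle_pommel in the frame of cradle_seat below -0.09 m and linear speed of handle below 0.03 m/s and contact force between the fingers and handle below 0.1 N and value of joint hasp above 1 rad), for 0.2 s.
2. the hasp is swung down over the handle onto its catch (value of joint hasp below 0.1 rad), for 0.1 s.
At the end, for the whole second after the job is handed in: The handle is at rest in both saddles: shaft middle within 25 mm along, 7 mm across and 3 mm in height of cradle_seat, its axis within 0.07 rad of the cradle's, pommel at the hasp end; and the hasp is closed to within 0.1 rad (x of handle_grip in the frame of cradle_seat between -0.025 and 0.025 m and y of handle_grip in the frame of cradle_seat between -0.007 and 0.007 m and z of handle_grip in the frame of cradle_seat between -0.003 and 0.003 m and angle between the x axis of handle and the x axis of cradle, either way round below 0.07 rad and x of handle_pommel in the frame of cradle_seat below -0.09 m and value of joint hasp below 0.1 rad and linear speed of handle below 0.03 m/s); the robot touches nothing.
It fails at once if the handle is dropped: it moves faster than 0.5 m/s (a fall of over 12 mm) with no finger on it (linear speed of handle above 0.5 m/s and contact force between the fingers and handle below 0.05 N).
It fails at once if another thing on the bench is moved by more than 30 mm (distance of any of jug, bowl_a, bowl_b, brush, panel, engraver, wax from where it was at the start of the episode above 0.03 m).
It also fails if it takes over 58 s, if anything falls off the work surface, if the arm or the gripper's body presses on something with over 40 N, if the wrist force passes 120 N, or if a joint passes its speed limit or range.

## Working session

There is one attempt and no reset: what is moved stays moved. The work goes in short steps, Python scripts to look and compute and a tool call to move; the robot and the scene stay as the last step left them, time stands still between calls to the robot, and variables do not carry over. Pictures are saved under pics/ and viewed, at most 10 in all, crops included, and the job is handed in when it is done.

Besides the shell and the picture viewer there is one more tool, called after "Emit:" in YAML: its name, and indented under it one key for each argument. carry_out: Moves the arm, as the interface text tells. Its arguments: {"type":"object","properties":{"series":{"type":"array"},"newtons":{"type":"number"}},"required":["series"]}

```bash
mkdir -p pics
cat > h.py <<'E'
import numpy as np, cv2
from station import arm
def cloud(name):
    im,d=arm.grab_frame(name); c=arm.camera_info(name)
    v,u=np.mgrid[:384,:512]
    P=np.stack([(u-c['cx'])/c['fx']*d,-(v-c['cy'])/c['fy']*d,-d,np.ones_like(d)],-1)@np.array(c['world_from_camera']).T
    return im,d,P[...,:3]
E
python3 - <<'E'
from h import *
for n in ("scene","top"):
    im,d,P=cloud(n); cv2.imwrite(f'pics/{n}1.png',im); np.save(n+'1.npy',P)
    for l in ("handle","handle_grip","handle_pommel","cradle","cradle_seat","hasp_hinge","hasp_tip"):
        print(n,l,[(np.round(r['at'],4).tolist(),round(r['score'],2)) for r in arm.spot_point(n,l)][:2])
s=arm.state();print(s['clock'],s['tcp_pos'],s['eef_rot'],s['opening'])
E
```

```text
scene handle [([0.5212, -0.1724, -0.002], 0.73)]
scene handle_grip []
scene handle_pommel [([0.3881, -0.1721, 0.0156], 0.74)]
scene cradle [([0.606, 0.0044, -0.0037], 0.72), ([0.5316, 0.2095, 0.0008], 0.71)]
scene cradle_seat [([0.5329, 0.2167, 0.0966], 0.88), ([0.519, -0.1695, 0.015], 0.5)]
scene hasp_hinge []
scene hasp_tip [([0.4635, 0.2902, 0.2076], 0.68), ([0.3818, -0.0061, 0.0006], 0.55)]
top handle [([0.5242, -0.1726, -0.0021], 0.77)]
top handle_grip [([0.5208, -0.17, 0.0171], 0.89)]
top handle_pommel [([0.388, -0.1771, 0.0178], 0.87)]
top cradle [([0.5291, 0.2129, -0.0008], 0.88)]
top cradle_seat [([0.5333, 0.218, 0.0937], 0.86)]
top hasp_hinge [([0.4545, 0.2642, 0.1142], 0.54), ([0.4532, -0.4374, -0.0004], 0.22)]
top hasp_tip [([0.4615, 0.2917, 0.2106], 0.52)]
0.8 [0.22669429 0.50114073 0.23130304] [[-9.11102777e-01  4.12179241e-01  5.52718293e-05]
 [ 4.12179243e-01  9.11102777e-01  3.08601263e-05]
 [-3.76384138e-05  5.08986476e-05 -9.99999998e-01]] 0.08576532119946535
```

View pics/top1.png

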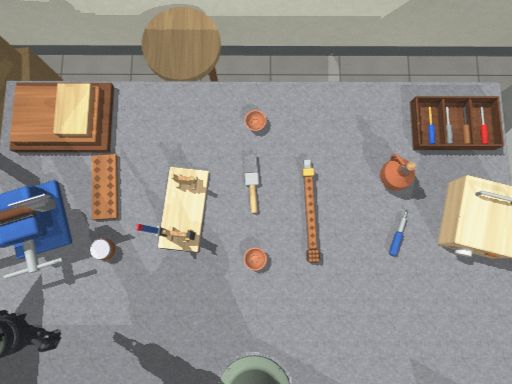

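View pics/scene1.png

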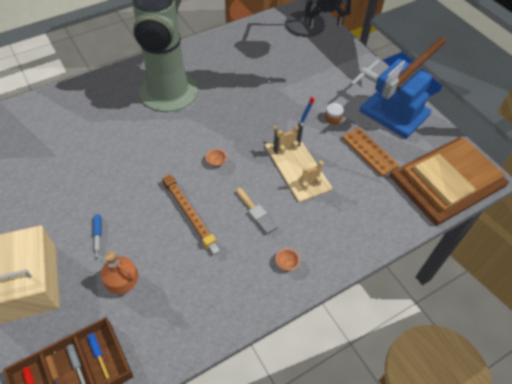

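Run:
```python
from h import *
def rect(l,lo,hi,n="top"):
    P=np.load(n+'1.npy'); r=arm.outline_of(n,l)
    for q in r[:1]:
        X=P[q['pixels']]; X=X[(X[:,2]>lo)&(X[:,2]<hi)]
        c,s,a=cv2.minAreaRect((X[:,:2]*1000).astype(np.float32)); print(l,n,len(X),q['score'],np.round(c,1),np.round(s,1),round(a,2),'z',np.percentile(X[:,2],[5,50,95]).round(4))
arm.grab_frame("top")
rect("handle",.012,.06);rect("handle",.025,.034);rect("cradle",.005,.02);rect("cradle",.088,.112);rect("hasp",.1,.25)
for l in("jug","wax","bowl_a","brush","panel","engraver"):
    print(l,[(np.round(r['at'],3).tolist(),round(r['score'],2)) for r in arm.spot_point("top",l)][:3])
```

```text
handle top 972 0.91 [ 528.1 -168.3] [314.2  38.4] 2.76 z [0.0206 0.0291 0.0352]
handle top 723 0.91 [ 512.7 -170.6] [283.   36.2] 2.1 z [0.0261 0.0295 0.0332]
cradle top 2601 0.97 [532.2 214.5] [120.4 249.4] 83.71 z [0.0075 0.0115 0.0157]
cradle top 154 0.97 [528.8 209.4] [ 86.3 178.1] 82.37 z [0.0892 0.1018 0.1099]
hasp top 133 0.44 [459.2 280.5] [34.2 16. ] 85.08 z [0.1274 0.1754 0.2122]
jug [([0.633, -0.427, -0.006], 0.71)]
wax []
bowl_a [([0.816, -0.008, -0.003], 0.6), ([0.38, -0.001, 0.005], 0.56)]
brush [([0.608, 0.006, 0.001], 0.55), ([0.392, -0.175, 0.02], 0.42)]
panel [([0.601, 0.456, -0.002], 0.87)]
engraver [([0.454, -0.44, -0.002], 0.52)]
```

Top view: the handle is at about (311,210), its pommel at (313,257) toward the robot. The cradle is at (184,208), with the hasp saddle at the near end. The red hasp tip is at (138,227), open to +y. The scene view agrees. Handle grip is about (0.521,-0.169) at yaw 2.5°. The seat is about (0.5325,0.2155) at yaw -6.3°.

Emit:
carry_out:
  series:
    - {"gripper":1,"x":0.44,"y":-1,"z":0,"rz":0.2}
    - {"gripper":1,"x":0.44,"y":-1,"z":0,"rz":0.2}
    - {"gripper":1,"x":0.44,"y":-1,"z":0,"rz":0.2}
    - {"gripper":1,"x":0.44,"y":-1,"z":0,"rz":0.2}
    - {"gripper":1,"x":0.44,"y":-1,"z":0,"rz":0.2}
    - {"gripper":1,"x":0.44,"y":-1,"z":0,"rz":0.2}
    - {"gripper":1,"x":0.44,"y":-1,"z":0,"rz":0.2}
    - {"gripper":1,"x":0.44,"y":-1,"z":0,"rz":0.2}
    - {"gripper":1,"x":0.44,"y":-1,"z":0,"rz":0.2}
    - {"gripper":1,"x":0.44,"y":-1,"z":0,"rz":0.2}
    - {"gripper":1,"x":0.44,"y":-1,"z":0,"rz":0.2}
    - {"gripper":1,"x":0.44,"y":-1,"z":0,"rz":0.2}

```text
validation failed for argument at $.se...
```

Emit:
carry_out:
  series:
    - {"gripper":1,"x":0.44,"y":-1,"z":0,"rz":0.2}
    - {"gripper":1,"x":0.44,"y":-1,"z":0,"rz":0.2}
    - {"gripper":1,"x":0.44,"y":-1,"z":0,"rz":0.2}
    - {"gripper":1,"x":0.44,"y":-1,"z":0,"rz":0.2}
    - {"gripper":1,"x":0.44,"y":-1,"z":0,"rz":0.2}
    - {"gripper":1,"x":0.44,"y":-1,"z":0,"rz":0.2}
    - {"gripper":1,"x":0.44,"y":-1,"z":0,"rz":0.2}
    - {"gripper":1,"x":0.44,"y":-1,"z":0,"rz":0.2}
    - {"gripper":1,"x":0.44,"y":-1,"z":0,"rz":0.2}
    - {"gripper":1,"x":0.44,"y":-1,"z":0,"rz":0.2}
    - {"gripper":1,"x":0.44,"y":-1,"z":0,"rz":0.2}
    - {"gripper":1,"x":0.44,"y":-1,"z":0,"rz":0.2}

```text
validation failed for argument at $.se...
```

Emit:
carry_out:
  series:
    - {"gripper":1.0,"x":0.44,"y":-1.0,"z":0.0,"rx":0.0,"ry":0.0,"rz":0.2}
    - {"gripper":1.0,"x":0.44,"y":-1.0,"z":0.0,"rx":0.0,"ry":0.0,"rz":0.2}

```text
clock: 1.65
tcp_pos: [0.2488, 0.4507, 0.2312]
eef_rot: [[-0.925, 0.379, 0.0], [0.379, 0.925, -0.0], [-0.0, -0.0, -1.0]]
contact_force: [0.5, -0.3, -0.1]
opening: 0.0855
grasp_force: 0.0
```

All seven fields are needed.

Emit:
carry_out:
  series:
    - {"gripper":1,"x":0.44,"y":-1,"z":0,"rx":0,"ry":0,"rz":0.2}
    - {"gripper":1,"x":0.44,"y":-1,"z":0,"rx":0,"ry":0,"rz":0.2}
    - {"gripper":1,"x":0.44,"y":-1,"z":0,"rx":0,"ry":0,"rz":0.2}
    - {"gripper":1,"x":0.44,"y":-1,"z":0,"rx":0,"ry":0,"rz":0.2}
    - {"gripper":1,"x":0.44,"y":-1,"z":0,"rx":0,"ry":0,"rz":0.2}
    - {"gripper":1,"x":0.44,"y":-1,"z":0,"rx":0,"ry":0,"rz":0.2}
    - {"gripper":1,"x":0.44,"y":-1,"z":0,"rx":0,"ry":0,"rz":0.2}
    - {"gripper":1,"x":0.44,"y":-1,"z":0,"rx":0,"ry":0,"rz":0.2}
    - {"gripper":1,"x":0.44,"y":-1,"z":0,"rx":0,"ry":0,"rz":0.2}
    - {"gripper":1,"x":0.44,"y":-1,"z":0,"rx":0,"ry":0,"rz":0.2}
    - {"gripper":1,"x":0.44,"y":-1,"z":0,"rx":0,"ry":0,"rz":0.2}
    - {"gripper":1,"x":0.44,"y":-1,"z":0,"rx":0,"ry":0,"rz":0.2}

```text
clock: 3.15
tcp_pos: [0.3811, 0.1503, 0.2315]
eef_rot: [[-0.984, 0.179, 0.001], [0.179, 0.984, 0.0], [-0.0, 0.0, -1.0]]
contact_force: [0.7, 0.2, 0.4]
opening: 0.0858
grasp_force: 0.0
```

Emit:
carry_out:
  series:
    - {"gripper":1,"x":0.44,"y":-1,"z":0,"rx":0,"ry":0,"rz":0.2}
    - {"gripper":1,"x":0.44,"y":-1,"z":0,"rx":0,"ry":0,"rz":0.2}
    - {"gripper":1,"x":0.44,"y":-1,"z":0,"rx":0,"ry":0,"rz":0.2}
    - {"gripper":1,"x":0.44,"y":-1,"z":0,"rx":0,"ry":0,"rz":0.2}
    - {"gripper":1,"x":0.44,"y":-1,"z":0,"rx":0,"ry":0,"rz":0.2}
    - {"gripper":1,"x":0.44,"y":-1,"z":0,"rx":0,"ry":0,"rz":0.2}
    - {"gripper":1,"x":0.44,"y":-1,"z":-0.4,"rx":0,"ry":0,"rz":0.2}
    - {"gripper":1,"x":0.44,"y":-1,"z":-0.4,"rx":0,"ry":0,"rz":0.2}
    - {"gripper":1,"x":0.44,"y":-1,"z":-0.4,"rx":0,"ry":0,"rz":0.2}
    - {"gripper":1,"x":0.44,"y":-1,"z":-0.4,"rx":0,"ry":0,"rz":0.2}
    - {"gripper":1,"x":0.44,"y":-1,"z":-0.4,"rx":0,"ry":0,"rz":0.2}
    - {"gripper":1,"x":0.44,"y":-1,"z":-0.4,"rx":0,"ry":0,"rz":0.2}

```text
clock: 4.65
tcp_pos: [0.5131, -0.1498, 0.171]
eef_rot: [[-1.0, -0.029, 0.0], [-0.029, 1.0, -0.0], [-0.0, -0.0, -1.0]]
contact_force: [0.1, 0.6, -0.2]
opening: 0.0854
grasp_force: 0.0
```

Emit:
carry_out:
  series:
    - {"gripper":1,"x":0.32,"y":-0.78,"z":-0.5,"rx":0,"ry":0,"rz":0.16}
    - {"gripper":1,"x":0,"y":0,"z":-1,"rx":0,"ry":0,"rz":0}
    - {"gripper":1,"x":0,"y":0,"z":-1,"rx":0,"ry":0,"rz":0}
    - {"gripper":1,"x":0,"y":0,"z":-1,"rx":0,"ry":0,"rz":0}
    - {"gripper":1,"x":0,"y":0,"z":-1,"rx":0,"ry":0,"rz":0}
    - {"gripper":1,"x":0,"y":0,"z":-1,"rx":0,"ry":0,"rz":0}
    - {"gripper":1,"x":0,"y":0,"z":-0.7,"rx":0,"ry":0,"rz":0}
    - {"gripper":1,"x":0,"y":0,"z":-0.48,"rx":0,"ry":0,"rz":0}
    - {"gripper":1,"x":0,"y":0,"z":0,"rx":0,"ry":0,"rz":0}

```text
clock: 5.78
tcp_pos: [0.5202, -0.1681, 0.0036]
eef_rot: [[-0.999, -0.043, -0.001], [-0.043, 0.999, 0.001], [0.001, 0.001, -1.0]]
contact_force: [-0.4, 0.1, 0.4]
opening: 0.0856
grasp_force: 0.0
```

Emit:
carry_out:
  series:
    - {"gripper":-1,"x":0,"y":0,"z":0,"rx":0,"ry":0,"rz":0}
    - {"gripper":-1,"x":0,"y":0,"z":0,"rx":0,"ry":0,"rz":0}
    - {"gripper":-1,"x":0,"y":0,"z":0,"rx":0,"ry":0,"rz":0}
    - {"gripper":-1,"x":0,"y":0,"z":0,"rx":0,"ry":0,"rz":0}
    - {"gripper":-1,"x":0,"y":0,"z":0,"rx":0,"ry":0,"rz":0}
    - {"gripper":-1,"x":0,"y":0,"z":0,"rx":0,"ry":0,"rz":0}
  newtons: 60

```text
clock: 6.52
tcp_pos: [0.5213, -0.1689, 0.0051]
eef_rot: [[-0.999, -0.043, 0.001], [-0.043, 0.999, -0.001], [-0.001, -0.001, -1.0]]
contact_force: [-0.2, 0.1, 5.8]
opening: 0.0251
grasp_force: 60.6
```

Emit:
carry_out:
  series:
    - {"gripper":-1,"x":0,"y":0,"z":0.3,"rx":0,"ry":0,"rz":0}
    - {"gripper":-1,"x":0,"y":0,"z":0.7,"rx":0,"ry":0,"rz":0}
    - {"gripper":-1,"x":0,"y":0,"z":1,"rx":0,"ry":0,"rz":0}
    - {"gripper":-1,"x":0,"y":0,"z":1,"rx":0,"ry":0,"rz":0}
    - {"gripper":-1,"x":0,"y":0.5,"z":1,"rx":0,"ry":0,"rz":0}
    - {"gripper":-1,"x":0,"y":1,"z":1,"rx":0,"ry":0,"rz":0}
    - {"gripper":-1,"x":0,"y":1,"z":1,"rx":0,"ry":0,"rz":0}
    - {"gripper":-1,"x":0,"y":1,"z":0.8,"rx":0,"ry":0,"rz":0}
    - {"gripper":-1,"x":0,"y":1,"z":0,"rx":0,"ry":0,"rz":-0.4}
    - {"gripper":-1,"x":0.1,"y":1,"z":0,"rx":0,"ry":0,"rz":-0.4}
    - {"gripper":-1,"x":0.1,"y":1,"z":0,"rx":0,"ry":0,"rz":-0.4}
    - {"gripper":-1,"x":0.1,"y":1,"z":0,"rx":0,"ry":0,"rz":-0.4}

```text
clock: 8.02
tcp_pos: [0.5274, 0.0202, 0.174]
eef_rot: [[-0.995, 0.098, -0.001], [0.098, 0.995, 0.0], [0.001, 0.0, -1.0]]
contact_force: [0.4, -0.0, -1.4]
opening: 0.0248
grasp_force: 59.6
```

Emit:
carry_out:
  series:
    - {"gripper":-1,"x":0.1,"y":1,"z":0,"rx":0,"ry":0,"rz":-0.18}
    - {"gripper":-1,"x":0.1,"y":1,"z":0,"rx":0,"ry":0,"rz":0}
    - {"gripper":-1,"x":0,"y":1,"z":0,"rx":0,"ry":0,"rz":0}
    - {"gripper":-1,"x":0,"y":1,"z":0,"rx":0,"ry":0,"rz":0}
    - {"gripper":-1,"x":0,"y":0.8,"z":0,"rx":0,"ry":0,"rz":0}
    - {"gripper":-1,"x":0,"y":0.4,"z":0,"rx":0,"ry":0,"rz":0}
    - {"gripper":-1,"x":0,"y":0.2,"z":0,"rx":0,"ry":0,"rz":0}
    - {"gripper":-1,"x":0,"y":0,"z":0,"rx":0,"ry":0,"rz":0}

```text
clock: 9.02
tcp_pos: [0.5331, 0.1539, 0.1742]
eef_rot: [[-0.994, 0.112, -0.0], [0.112, 0.994, -0.0], [0.0, -0.0, -1.0]]
contact_force: [0.5, -0.4, -3.5]
opening: 0.0246
grasp_force: 59.5
```

Run:
```python
from h import *
s=arm.state();print(s['clock'],s['tcp_pos'],s['eef_rot'],s['contact_force'])
ims=[]
for n in ("scene","top"):
    im,d,P=cloud(n); np.save(n+'2.npy',P); ims.append(cv2.resize(im[100:260,130:350] if n=="top" else im[60:220,200:420],None,fx=3,fy=3)[:300 if 0 else 480])
    for l in ("handle","handle_grip","handle_pommel","cradle_seat"):
        print(n,l,[(np.round(r['at'],4).tolist(),round(r['score'],2)) for r in arm.spot_point(n,l)][:2])
    q=arm.outline_of(n,"handle")
    for q in q[:1]:
        X=P[q['pixels']];X=X[X[:,2]>.14];print(len(X),[np.round(v,1) for v in cv2.minAreaRect((X[:,:2]*1000).astype(np.float32))], np.polyfit(X[:,0],X[:,2],1).round(4))
cv2.imwrite('pics/s2.png',ims[0]);cv2.imwrite('pics/t2.png',ims[1])
```

```text
9.025 [0.53314348 0.15393676 0.17422823] [[-9.93684599e-01  1.12209172e-01 -1.37362332e-04]
 [ 1.12209217e-01  9.93684532e-01 -3.77772104e-04]
 [ 9.41053294e-05 -3.90799642e-04 -9.99999919e-01]] [ 0.46506126 -0.43066512 -3.50323377]
scene handle [([0.5339, 0.1544, 0.1691], 0.97), ([0.5982, 0.4554, 0.0003], 0.38)]
scene handle_grip [([0.5302, 0.1551, 0.1809], 0.79), ([0.6089, 0.0017, -0.0], 0.67)]
scene handle_pommel [([0.4034, 0.1742, 0.1827], 0.76), ([0.5334, 0.1562, 0.1838], 0.73)]
scene cradle_seat [([0.5278, 0.2133, 0.0953], 0.57), ([0.8066, -0.0056, -0.0036], 0.26)]
775 [array([873.3, -62.3]), array([ 158.7, 1072.1]), np.float64(57.1)] [0.2402 0.0658]
top handle [([0.5335, 0.1533, 0.1645], 0.68)]
top handle_grip [([0.5345, 0.1549, 0.1862], 0.77)]
top handle_pommel [([0.4051, 0.1658, 0.1881], 0.96)]
top cradle_seat [([0.6006, 0.4514, 0.0001], 0.19)]
589 [array([515.2, 118.3]), array([346.9, 118.9]), np.float64(23.2)] [-0.2318  0.3458]
```

View pics/s2.png

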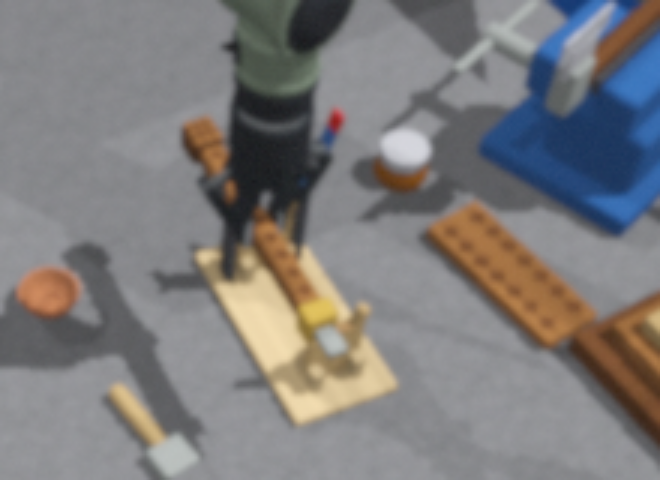

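The handle is held level with the pommel toward the robot, at crop (200,135). The open hasp's red tip is at (335,120), and the saddles are free. I'll refine the cradle's lateral position from the saddle points.

Run:
```python
from h import *
a=np.radians(-6.3);R=np.array([[np.cos(a),-np.sin(a)],[np.sin(a),np.cos(a)]])
for n in("top1","scene1"):
  P=np.load(n+'.npy').reshape(-1,3);Q=(P[:,:2]-[.5322,.2145])@R
  b=P[(abs(Q[:,0])<.14)&(abs(Q[:,1])<.075)&(P[:,2]>.006)&(P[:,2]<.018)];print(n,[np.round(v,1) for v in cv2.minAreaRect((b[:,:2]*1000).astype(np.float32))])
  for x in(-.08,.08):
    m=(abs(Q[:,0]-x)<.015)&(abs(Q[:,1])<.06)&(P[:,2]>.078)&(P[:,2]<.125)
    o=np.argsort(Q[m,1]);print(x,(np.c_[Q[m],P[m,2]][o]*1000).round().astype(int).tolist()[::3])
```

```text
top1 [array([537.8, 211.4]), array([141. , 261.2]), np.float64(83.8)]
-0.08 [[-87, -47, 93], [-65, -46, 111], [-89, -46, 87], [-80, -46, 114], [-90, -46, 103], [-73, -46, 99], [-72, -45, 80], [-66, -45, 120], [-71, -45, 112], [-94, -44, 121], [-91, -43, 119], [-77, -42, 108], [-72, -42, 110], [-94, -40, 118], [-77, -40, 113], [-67, -39, 117], [-89, -38, 110], [-92, -37, 117], [-83, -33, 101], [-75, -32, 102], [-86, -30, 98], [-84, -28, 104], [-78, -26, 98], [-84, -25, 102], [-84, -22, 98], [-79, -20, 96], [-76, -16, 88], [-81, -13, 85], [-76, -13, 86], [-79, -10, 87], [-82, -8, 87], [-74, -6, 85], [-77, -5, 88], [-80, -2, 87], [-75, -2, 89], [-83, 1, 86], [-77, 2, 83], [-78, 4, 86], [-84, 6, 85], [-78, 7, 85], [-84, 10, 81], [-82, 12, 85], [-82, 15, 85], [-76, 16, 87], [-77, 18, 89], [-85, 20, 89], [-80, 21, 88], [-81, 21, 98], [-75, 22, 99], [-84, 23, 99], [-81, 26, 102], [-76, 26, 105], [-79, 29, 104], [-85, 31, 103], [-85, 33, 103], [-73, 37, 119], [-89, 38, 119], [-85, 38, 97], [-88, 38, 94], [-82, 38, 85], [-70, 38, 117], [-86, 38, 106], [-88, 38, 104], [-72, 39, 102], [-80, 39,
[... 1917 characters left out ...]
 44, 100], [-68, 45, 108], [-68, 45, 79], [-69, 46, 102]]
0.08 [[88, -33, 104], [86, -30, 86], [88, -29, 103], [84, -29, 88], [76, -28, 88], [79, -28, 101], [88, -27, 82], [78, -26, 85], [85, -24, 96], [83, -23, 103], [86, -23, 82], [87, -20, 87], [88, -17, 86], [88, -14, 86], [84, -12, 90], [84, -8, 87], [88, -6, 81], [85, -5, 82], [81, -3, 86], [76, -1, 88], [80, 1, 87], [74, 4, 84], [79, 5, 84], [90, 6, 82], [80, 7, 90], [89, 11, 79], [79, 12, 85], [88, 13, 86], [84, 15, 90], [84, 16, 85], [87, 18, 87], [87, 20, 92], [75, 21, 86], [78, 23, 109], [79, 23, 100], [85, 24, 97], [86, 25, 88], [82, 25, 102], [89, 26, 90], [77, 27, 105], [80, 29, 108], [86, 29, 81], [87, 32, 105], [76, 34, 106]]
```

Emit:
carry_out:
  series:
    - {"gripper":-1,"x":0,"y":0.6,"z":0,"rx":0,"ry":0,"rz":0}
    - {"gripper":-1,"x":0,"y":0.8,"z":0,"rx":0,"ry":0,"rz":0}
    - {"gripper":-1,"x":0,"y":0.7,"z":0,"rx":0,"ry":0,"rz":0}
    - {"gripper":-1,"x":0,"y":0.34,"z":0,"rx":0,"ry":0,"rz":0}
    - {"gripper":-1,"x":0,"y":0,"z":-0.7,"rx":0,"ry":0,"rz":0}
    - {"gripper":-1,"x":0,"y":0,"z":-0.8,"rx":0,"ry":0,"rz":0}
    - {"gripper":-1,"x":0,"y":0,"z":-0.8,"rx":0,"ry":0,"rz":0}
    - {"gripper":-1,"x":0,"y":0,"z":-0.6,"rx":0,"ry":0,"rz":0}
    - {"gripper":-1,"x":0,"y":0,"z":-0.4,"rx":0,"ry":0,"rz":0}
    - {"gripper":-1,"x":0,"y":0,"z":0,"rx":0,"ry":0,"rz":0}

```text
clock: 10.88
tcp_pos: [0.5327, 0.2151, 0.0912]
eef_rot: [[-0.994, 0.112, -0.001], [0.112, 0.994, -0.0], [0.001, -0.001, -1.0]]
contact_force: [-0.6, -0.5, -3.1]
opening: 0.0247
grasp_force: 59.6
```

Emit:
carry_out:
  series:
    - {"gripper":-1,"x":0,"y":0,"z":-0.08,"rx":0,"ry":0,"rz":0}
    - {"gripper":-1,"x":0,"y":0,"z":-0.08,"rx":0,"ry":0,"rz":0}
    - {"gripper":-1,"x":0,"y":0,"z":0,"rx":0,"ry":0,"rz":0}

```text
clock: 11.25
tcp_pos: [0.5333, 0.2151, 0.088]
eef_rot: [[-0.994, 0.112, 0.0], [0.112, 0.994, 0.0], [-0.0, 0.0, -1.0]]
contact_force: [0.3, -0.2, -2.6]
opening: 0.0251
grasp_force: 59.6
```

Emit:
carry_out:
  series:
    - {"gripper":-1,"x":0,"y":0,"z":-0.08,"rx":0,"ry":0,"rz":0}
    - {"gripper":-1,"x":0,"y":0,"z":0,"rx":0,"ry":0,"rz":0}
    - {"gripper":-1,"x":0,"y":0,"z":0,"rx":0,"ry":0,"rz":0}

```text
clock: 11.62
tcp_pos: [0.5334, 0.2152, 0.0861]
eef_rot: [[-0.994, 0.112, 0.001], [0.112, 0.994, 0.0], [-0.001, 0.0, -1.0]]
contact_force: [-0.9, 0.0, 0.4]
opening: 0.0252
grasp_force: 59.8
```

Emit:
carry_out:
  series:
    - {"gripper":-1,"x":0,"y":0,"z":-0.04,"rx":0,"ry":0,"rz":0}
    - {"gripper":-1,"x":0,"y":0,"z":0,"rx":0,"ry":0,"rz":0}

```text
clock: 11.88
tcp_pos: [0.5335, 0.2152, 0.086]
eef_rot: [[-0.994, 0.112, 0.001], [0.112, 0.994, 0.0], [-0.001, 0.0, -1.0]]
contact_force: [-3.4, 0.1, 7.8]
opening: 0.0253
grasp_force: 61.1
```

It's in contact with the saddles, so I'll release and rise.

Emit:
carry_out:
  series:
    - {"gripper":-0.2,"x":0,"y":0,"z":0,"rx":0,"ry":0,"rz":0}
    - {"gripper":0,"x":0,"y":0,"z":0,"rx":0,"ry":0,"rz":0}
    - {"gripper":0.4,"x":0,"y":0,"z":0,"rx":0,"ry":0,"rz":0}
    - {"gripper":0.4,"x":0,"y":0,"z":0,"rx":0,"ry":0,"rz":0}
    - {"gripper":0.4,"x":0,"y":0,"z":0,"rx":0,"ry":0,"rz":0}

```text
clock: 12.5
tcp_pos: [0.5331, 0.2151, 0.0847]
eef_rot: [[-0.994, 0.112, -0.0], [0.112, 0.994, -0.0], [0.0, -0.0, -1.0]]
contact_force: [0.3, 0.2, 0.7]
opening: 0.0598
grasp_force: 0.0
```

Emit:
carry_out:
  series:
    - {"gripper":0.4,"x":0,"y":0,"z":0.5,"rx":0,"ry":0,"rz":0}
    - {"gripper":0.4,"x":0,"y":0,"z":1,"rx":0,"ry":0,"rz":0}
    - {"gripper":0.4,"x":0,"y":0,"z":1,"rx":0,"ry":0,"rz":0}
    - {"gripper":0.4,"x":0,"y":0,"z":1,"rx":0,"ry":0,"rz":0}
    - {"gripper":0.4,"x":0,"y":0,"z":1,"rx":0,"ry":0,"rz":0}
    - {"gripper":0.4,"x":0,"y":0,"z":1,"rx":0,"ry":0,"rz":0}
    - {"gripper":0.4,"x":0,"y":0,"z":1,"rx":0,"ry":0,"rz":0}
    - {"gripper":-1,"x":0,"y":0,"z":0,"rx":0,"ry":0,"rz":0}

```text
clock: 13.5
tcp_pos: [0.5346, 0.2155, 0.2502]
eef_rot: [[-0.994, 0.112, 0.005], [0.112, 0.994, 0.001], [-0.005, 0.002, -1.0]]
contact_force: [-0.1, -0.0, -1.0]
opening: 0.0428
grasp_force: 0.0
```

Run:
```python
from h import *
s=arm.state();print(s['clock'],s['tcp_pos'],s['contact_force'])
ims=[]
a=np.radians(-6.3);R=np.array([[np.cos(a),-np.sin(a)],[np.sin(a),np.cos(a)]])
for n in ("scene","top"):
    im,d,P=cloud(n); np.save(n+'3.npy',P); ims.append(cv2.resize(im[100:260,130:350] if n=="top" else im[60:220,200:420],None,fx=3,fy=3))
    for l in ("handle_grip","handle_pommel","hasp_tip","hasp_hinge"):
        print(n,l,[(np.round(r['at'],4).tolist(),round(r['score'],2)) for r in arm.spot_point(n,l)][:2])
    Q=(P[...,:2]-[.5322,.2145])@R;z=P[...,2]
    m=(abs(Q[...,1])<.09)&(abs(Q[...,0])<.17)&(z>.104)&(z<.122)&(abs(Q[...,1])<.022)
    A=np.c_[Q[m],z[m]];
    for x0 in(-.14,-.11,-.06,-.03,0,.03,.06,.1,.13):
        k=abs(A[:,0]-x0)<.012
        if k.sum()>3: print(x0,k.sum(),np.median(A[k],0).round(4))
    m=(Q[...,0]<-.06)&(Q[...,0]>-.1)&(Q[...,1]>.03)&(Q[...,1]<.14)&(z>.125)&(z<.23)
    A=np.c_[Q[m],z[m]]; 
    if len(A)>9:
        k=A[:,2]; print('hasp',len(A),A.mean(0).round(4),np.polyfit(A[:,2],A[:,1],1).round(3),'x',np.percentile(A[:,0],[5,50,95]).round(3),A[A[:,2]>.195].mean(0).round(3))
cv2.imwrite('pics/s3.png',ims[0]);cv2.imwrite('pics/t3.png',ims[1])
```

```text
13.5 [0.53459796 0.2155402  0.25017862] [-0.12536558 -0.03212777 -1.02559451]
scene handle_grip [([0.5319, 0.2168, 0.0958], 0.55)]
scene handle_pommel [([0.4033, 0.2342, 0.0943], 0.84)]
scene hasp_tip [([0.464, 0.2899, 0.2084], 0.48), ([0.6291, -0.4291, -0.0011], 0.26)]
scene hasp_hinge [([0.4597, 0.2674, 0.1139], 0.67)]
-0.14 40 [-0.1374 -0.0035  0.115 ]
-0.11 65 [-0.1118 -0.0005  0.1119]
-0.06 47 [-0.0596  0.0003  0.1109]
-0.03 53 [-0.0299 -0.      0.1119]
0 51 [0.0012 0.0005 0.1117]
0.03 54 [ 0.0298 -0.0004  0.1114]
0.06 56 [ 0.0606 -0.0014  0.1113]
0.1 56 [ 0.0994 -0.0004  0.1112]
0.13 85 [ 0.1303 -0.0018  0.1146]
hasp 121 [-0.0773  0.0581  0.1701] [0.308 0.006] x [-0.086 -0.077 -0.07 ] [-0.079  0.069  0.207]
top handle_grip [([0.5351, 0.2167, 0.0959], 0.89)]
top handle_pommel [([0.4036, 0.231, 0.0985], 0.58)]
top hasp_tip []
top hasp_hinge [([0.4531, 0.2615, 0.1163], 0.43)]
-0.14 99 [-0.1381 -0.0004  0.1136]
-0.11 87 [-0.113   0.0005  0.1122]
-0.06 79 [-0.06    0.0007  0.1102]
-0.03 78 [-0.0297  0.0005  0.1101]
0 70 [-0.0006 -0.0006  0.1098]
0.06 77 [ 0.0597 -0.0007  0.1098]
0.1 74 [0.1002 0.0004 0.1096]
0.13 66 [1.253e-01 1.000e-04 1.136e-01]
hasp 30 [-0.0798  0.0456  0.1367] [0.317 0.002] x [-0.088 -0.08  -0.073] [nan nan nan]<stdin>:18: RuntimeWarning: Mean of empty slice.
  ret = um.true_divide(
```

View pics/s3.png

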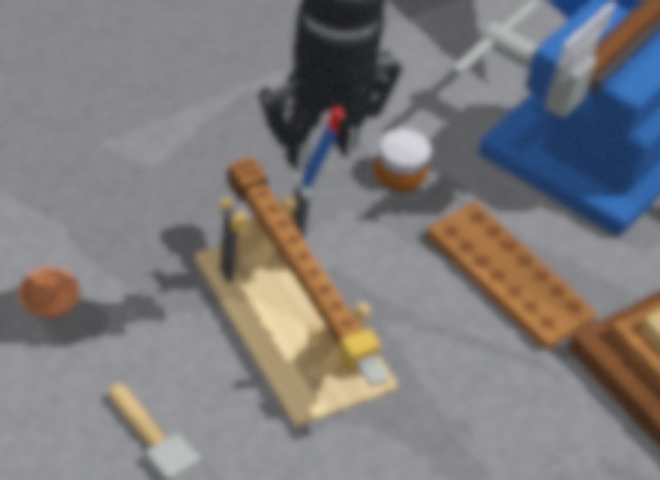

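The handle is seated in both saddles (top 111 mm, axis within about 1 mm). The pommel is past the hasp saddle and the hasp is still open at about 1.87 rad, red tip at crop (337,118). Next I'll go round to its outer side with the fingers shut.

Emit:
carry_out:
  series:
    - {"gripper":-1,"x":0.09,"y":0.95,"z":0,"rx":0,"ry":0,"rz":0}
    - {"gripper":-1,"x":0.09,"y":0.95,"z":0,"rx":0,"ry":0,"rz":0}
    - {"gripper":-1,"x":0.09,"y":0.95,"z":0,"rx":0,"ry":0,"rz":0}
    - {"gripper":-1,"x":0.09,"y":0.95,"z":0,"rx":0,"ry":0,"rz":0}
    - {"gripper":-1,"x":0.09,"y":0.95,"z":0,"rx":0,"ry":0,"rz":0}
    - {"gripper":-1,"x":-0.8,"y":0.09,"z":0,"rx":0,"ry":0,"rz":0}
    - {"gripper":-1,"x":-0.8,"y":0.09,"z":0,"rx":0,"ry":0,"rz":0}
    - {"gripper":-1,"x":-0.8,"y":0.09,"z":0,"rx":0,"ry":0,"rz":0}
    - {"gripper":-1,"x":-0.8,"y":0.09,"z":-0.6,"rx":0,"ry":0,"rz":0}
    - {"gripper":-1,"x":0,"y":0,"z":-1,"rx":0,"ry":0,"rz":0}
    - {"gripper":-1,"x":0,"y":0,"z":-1,"rx":0,"ry":0,"rz":0}
    - {"gripper":-1,"x":0,"y":0,"z":0,"rx":0,"ry":0,"rz":0}

```text
clock: 15.5
tcp_pos: [0.4629, 0.3428, 0.1804]
eef_rot: [[-0.994, 0.111, -0.004], [0.111, 0.994, -0.002], [0.003, -0.002, -1.0]]
contact_force: [0.0, 0.0, 0.4]
opening: -0.0001
grasp_force: 0.0
```

Emit:
carry_out:
  series:
    - {"gripper":-1,"x":0.06,"y":-0.6,"z":0.2,"rx":0,"ry":0,"rz":0}
    - {"gripper":-1,"x":-0.07,"y":-0.6,"z":0,"rx":0,"ry":0,"rz":0}
    - {"gripper":-1,"x":-0.07,"y":-0.6,"z":0,"rx":0,"ry":0,"rz":0}
    - {"gripper":-1,"x":-0.07,"y":-0.6,"z":0,"rx":0,"ry":0,"rz":0}
    - {"gripper":-1,"x":-0.04,"y":-0.36,"z":0,"rx":0,"ry":0,"rz":0}
    - {"gripper":-1,"x":-0.04,"y":-0.36,"z":0,"rx":0,"ry":0,"rz":0}
    - {"gripper":-1,"x":0,"y":0,"z":0,"rx":0,"ry":0,"rz":0}

```text
clock: 16.38
tcp_pos: [0.4585, 0.2642, 0.1872]
eef_rot: [[-0.994, 0.113, -0.0], [0.113, 0.994, -0.0], [0.0, -0.0, -1.0]]
contact_force: [0.6, 0.9, 0.3]
opening: 0.0001
grasp_force: 0.0
```

Run:
```python
from h import *
s=arm.state();print(s['clock'],s['tcp_pos'],s['contact_force'])
for n in ("scene","top"):
    im,d,P=cloud(n)
    if n=="scene": cv2.imwrite('pics/s4.png',cv2.resize(im[60:180,220:380],None,fx=4,fy=4))
    for l in ("hasp_tip",):
        print(n,l,[(np.round(r['at'],4).tolist(),round(r['score'],2)) for r in arm.spot_point(n,l)][:2])
```

```text
16.375 [0.45853048 0.26422685 0.18721254] [0.5896267  0.91081846 0.32045447]
scene hasp_tip [([0.4574, 0.2361, 0.2107], 0.59), ([0.6284, -0.4273, -0.0002], 0.2)]
top hasp_tip [([0.405, 0.2307, 0.0983], 0.19)]
```

View pics/s4.png

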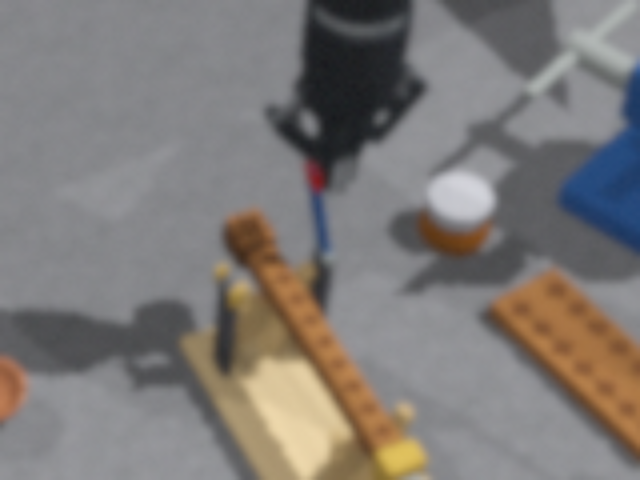

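The hasp has passed upright and leans inward, with its red tip at crop (316,175) against the fingers. I'll continue the arc down.

Emit:
carry_out:
  series:
    - {"gripper":-1,"x":-0.04,"y":-0.35,"z":-0.15,"rx":0,"ry":0,"rz":0}
    - {"gripper":-1,"x":-0.04,"y":-0.35,"z":-0.15,"rx":0,"ry":0,"rz":0}
    - {"gripper":-1,"x":-0.03,"y":-0.3,"z":-0.21,"rx":0,"ry":0,"rz":0}
    - {"gripper":-1,"x":-0.03,"y":-0.3,"z":-0.21,"rx":0,"ry":0,"rz":0}
    - {"gripper":-1,"x":-0.03,"y":-0.23,"z":-0.28,"rx":0,"ry":0,"rz":0}
    - {"gripper":-1,"x":-0.03,"y":-0.23,"z":-0.28,"rx":0,"ry":0,"rz":0}
    - {"gripper":-1,"x":-0.02,"y":-0.16,"z":-0.33,"rx":0,"ry":0,"rz":0}
    - {"gripper":-1,"x":-0.02,"y":-0.16,"z":-0.33,"rx":0,"ry":0,"rz":0}
    - {"gripper":-1,"x":0,"y":-0.06,"z":-0.3,"rx":0,"ry":0,"rz":0}
    - {"gripper":-1,"x":0,"y":-0.06,"z":-0.3,"rx":0,"ry":0,"rz":0}
    - {"gripper":-1,"x":0,"y":0,"z":0,"rx":0,"ry":0,"rz":0}

```text
clock: 17.95
tcp_pos: [0.4521, 0.2097, 0.123]
eef_rot: [[-0.994, 0.112, -0.001], [0.112, 0.994, -0.0], [0.001, -0.001, -1.0]]
contact_force: [-0.2, -1.1, 0.7]
opening: 0.0002
grasp_force: 0.0
```

Emit:
carry_out:
  series:
    - {"gripper":-1,"x":0,"y":0,"z":-0.1,"rx":0,"ry":0,"rz":0}
    - {"gripper":-1,"x":0,"y":0,"z":-0.08,"rx":0,"ry":0,"rz":0}
    - {"gripper":-1,"x":0,"y":0,"z":0,"rx":0,"ry":0,"rz":0}

```text
clock: 18.32
tcp_pos: [0.4529, 0.21, 0.1195]
eef_rot: [[-0.994, 0.112, 0.001], [0.112, 0.994, 0.0], [-0.001, 0.0, -1.0]]
contact_force: [0.7, -0.7, 2.4]
opening: -0.0
grasp_force: 0.9
```

Emit:
carry_out:
  series:
    - {"gripper":-1,"x":0,"y":0,"z":-0.04,"rx":0,"ry":0,"rz":0}
    - {"gripper":-1,"x":0,"y":0,"z":0,"rx":0,"ry":0,"rz":0}

```text
clock: 18.58
tcp_pos: [0.453, 0.21, 0.1194]
eef_rot: [[-0.994, 0.112, 0.001], [0.112, 0.994, 0.0], [-0.001, 0.0, -1.0]]
contact_force: [-2.7, -0.8, 9.8]
opening: -0.0
grasp_force: 4.9
```

Emit:
carry_out:
  series:
    - {"gripper":-1,"x":0,"y":0,"z":0.5,"rx":0,"ry":0,"rz":0}
    - {"gripper":-1,"x":0,"y":0,"z":1,"rx":0,"ry":0,"rz":0}
    - {"gripper":-1,"x":0,"y":0,"z":1,"rx":0,"ry":0,"rz":0}
    - {"gripper":-1,"x":0,"y":0,"z":1,"rx":0,"ry":0,"rz":0}
    - {"gripper":-1,"x":0,"y":0,"z":1,"rx":0,"ry":0,"rz":0}
    - {"gripper":-1,"x":-1,"y":-0.5,"z":1,"rx":0,"ry":0,"rz":0}
    - {"gripper":-1,"x":-1,"y":-1,"z":0,"rx":0,"ry":0,"rz":0}
    - {"gripper":-1,"x":-0.5,"y":-1,"z":0,"rx":0,"ry":0,"rz":0}
    - {"gripper":-1,"x":0,"y":-1,"z":0,"rx":0,"ry":0,"rz":0}
    - {"gripper":-1,"x":0,"y":-1,"z":0,"rx":0,"ry":0,"rz":0}
    - {"gripper":-1,"x":0,"y":0,"z":0,"rx":0,"ry":0,"rz":0}
    - {"gripper":-1,"x":0,"y":0,"z":0,"rx":0,"ry":0,"rz":0}

```text
clock: 20.08
tcp_pos: [0.3903, 0.0978, 0.2561]
eef_rot: [[-0.994, 0.112, 0.0], [0.112, 0.994, 0.001], [-0.0, 0.001, -1.0]]
contact_force: [0.1, -0.2, -0.1]
opening: -0.0001
grasp_force: 0.0
```

Run:
```python
from h import *
s=arm.state();print(s['clock'],s['tcp_pos'],s['contact_force'])
a=np.radians(-6.3);R=np.array([[np.cos(a),-np.sin(a)],[np.sin(a),np.cos(a)]])
for n in ("scene","top"):
    im,d,P=cloud(n); 
    if n=="scene": cv2.imwrite('pics/s5.png',cv2.resize(im[60:220,200:420],None,fx=3,fy=3))
    for l in ("handle_grip","handle_pommel","hasp_tip"):
        print(n,l,[(np.round(r['at'],4).tolist(),round(r['score'],2)) for r in arm.spot_point(n,l)][:2])
    Q=(P[...,:2]-[.5322,.2145])@R;z=P[...,2]
    for y0 in(-.05,-.035,-.02,0,.02,.035):
        m=(abs(Q[...,0]+.08)<.006)&(abs(Q[...,1]-y0)<.007)&(z>.09)&(z<.3);print(y0,m.sum(),np.median(z[m]).round(4) if m.any() else '')
    for x0 in(-.05,0,.06,.1):
        m=(abs(Q[...,0]-x0)<.01)&(abs(Q[...,1])<.02)&(z>.104)&(z<.122);print('h',x0,m.sum(),np.median(Q[m][:,1]).round(4),np.median(z[m]).round(4))
```

```text
20.075 [0.39028112 0.09776922 0.25606949] [ 0.12444178 -0.23058932 -0.11681924]
scene handle_grip [([0.5346, 0.2126, 0.0967], 0.57)]
scene handle_pommel [([0.3996, 0.2352, 0.0959], 0.67)]
scene hasp_tip [([0.4483, 0.1637, 0.1117], 0.65), ([0.4009, 0.2334, 0.0946], 0.56)]
-0.05 19 0.1203
-0.035 16 0.12
-0.02 15 0.1208
0 10 0.1213
0.02 21 0.1189
0.035 22 0.1187
h -0.05 43 -0.0001 0.1118
h 0 43 -0.0024 0.112
h 0.06 47 -0.0006 0.1122
h 0.1 50 -0.0024 0.1114
top handle_grip [([0.5333, 0.2165, 0.0982], 0.69)]
top handle_pommel [([0.3821, -0.0008, 0.0036], 0.49), ([0.5336, 0.2153, 0.0809], 0.39)]
top hasp_tip []
-0.05 0 
-0.035 0 
-0.02 0 
0 0 
0.02 0 
0.035 0 
h -0.05 24 0.0029 0.1101
h 0 62 0.0 0.1105
h 0.06 65 -0.0006 0.1099
h 0.1 56 0.0007 0.1095
```

View pics/s5.png

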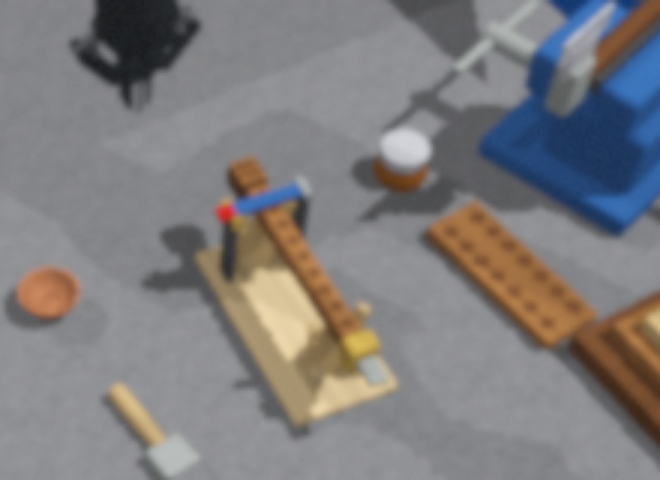

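The hasp lies level across the handle, red tip on the catch at crop (226,212). The handle is still seated and the arm is clear, so I'll hand in.

```bash
python3 -c "
from station import arm
print(arm.close_job())"
```

```text
the job is handed in; nothing more can be done
None
```

The handle lies level in both saddles with its pommel past the hasp's saddle, the hasp is closed on its catch, and the job is handed in; no verdict was returned.

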